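# Square up a row of cigars and rock the tight gate out of the packing tray

### The job

Push the four cigars in the packing tray up against its wooden gate so that their heads stand in one even row. Then take the gate by its handle, rock it from side to side until it works free of its tight grooves, without lifting the tray off the bench with it, and finish holding it level just clear above its slot so that the row can slide out underneath. Keep hold of the gate at the end, and leave the gum pot and the cap punch where they stand.

Things in the scene. Friction and masses are not known exactly. Their poses are not given: they have to be found in the camera images.
- tray: packing tray, loose, 1.8 kg: wooden bed on a steel plate 160 (x) x 192 (y) x 8 mm. Origin: centre of its underside; x across the flutes, y along the cigars to the gate end, z up. Flute floors 20 mm above the bench, at x = -40.5, -13.5, 13.5, 40.5 mm, ribs 4 mm high. Side walls at x = +-58 to 66, y = -44 to 58, top 43 mm above the bench; open at the y = -93 mm end
- slot (a point): middle of the gate's slot, fixed to the tray at x 0, y 82.5, z 20 mm: the centre of the gate's foot when home. The two posts with the grooves stand at x = +-56 to 76, y = 58 to 96 mm, top 52 mm above the bench
- gate: wooden gate, 80 g: board 132 (x) x 12 (y) x 46 (z) mm with a flat upright paddle handle, 44 mm wide and 12 mm thick, on its top edge; 88 mm high in all. Origin: centre of its foot; axes as the tray's when home. Its ends stand in two grooves with 2.5 mm play lengthways at each end, so it can rock about its y axis
- handle (a point): middle of the gate's paddle handle, 68 mm above the foot; the paddle reaches from 46 to 88 mm above the foot. Behind the bench, from 0.63 m in front of the robot, is a raised ledge with cigars lying up to 0.19 m above the bench: keep clear of it on the way
- foot_a (a point): foot of the gate at its -x end, 62 mm from the middle. There a brass spring leaf clamps the board: friction about 6.5 N at each end. Pulling both ends at once lifts the tray (its gate end rises at about 10 N); raising one end at a time does not. An end leaves its leaf 20 mm up and is above the posts 32 mm up
- foot_b (a point): foot of the gate at its +x end, 62 mm from the middle, clamped by a spring leaf like the other end
- cigar_a: cigar, 148 mm long, about 21 mm thick, 30 g, loose in one of the four flutes (any), its head towards the gate. Origin: underside at mid-length; its x axis runs lengthways to the head. Starts with its head 8 to 40 mm short of the gate
- cigar_a_head (a point): middle of the head end of body cigar_a, 74 mm from its middle; against the gate it stands at y = +76.5 mm of the tray
- cigar_b: cigar, 148 mm long, about 21 mm thick, 30 g, loose in one of the four flutes (any), its head towards the gate. Origin: underside at mid-length; its x axis runs lengthways to the head. Starts with its head 8 to 40 mm short of the gate
- cigar_b_head (a point): middle of the head end of body cigar_b, 74 mm from its middle; against the gate it stands at y = +76.5 mm of the tray
- cigar_c: cigar, 145 mm long, about 21 mm thick, 30 g, loose in one of the four flutes (any), its head towards the gate. Origin: underside at mid-length; its x axis runs lengthways to the head. Starts with its head 8 to 40 mm short of the gate
- cigar_c_head (a point): middle of the head end of body cigar_c, 72.5 mm from its middle; against the gate it stands at y = +76.5 mm of the tray
- cigar_d: cigar, 147 mm long, about 21 mm thick, 30 g, loose in one of the four flutes (any), its head towards the gate. Origin: underside at mid-length; its x axis runs lengthways to the head. Starts with its head 8 to 40 mm short of the gate
- cigar_d_head (a point): middle of the head end of body cigar_d, 73.5 mm from its middle; against the gate it stands at y = +76.5 mm of the tray
- gum_pot: round stoneware gum pot, 55 mm wide, 49 mm high, on the bench beyond the low wooden divider to the left of the tray; origin under its centre; leave alone
- cap_punch: brass cap punch standing on its mouth, 25 mm wide, 60 mm high, on the bench beyond the low wooden divider to the left of the tray; origin under its centre; leave alone

How it is judged:
By the outcome, as a careful person would: the job done as asked, in the order asked, and still so for the second after the job is handed in, while the arm keeps its last pose, push and grip.
It also fails if it takes over 62 s, if anything falls off the work surface, if the arm or the gripper's body presses on something with over 40 N, if the wrist force passes 120 N, or if a joint passes its speed limit or range.

### The arm

A 7-joint arm with a two-finger parallel gripper is mounted at the origin on a cart in front of the work surface, level with it; the furniture and walls round the work are solid. World frame = base frame: x ahead of the robot, y to its left, z up, the work surface at z = 0. Lengths are in m, angles in rad, forces in N, time in s.
With the tool pointing down it reaches from about 0.4 to 0.9 m from the base axis. Payload 5.6 kg.
Tool frame: the origin (TCP) lies at the very end of the fingers, on their centre line; the grasp point (between the pads) lies grip_depth behind it (grip_depth is the distance from the TCP to the grasp point, in m); z points along the fingers, y is the line along which they close (so a half turn about z gives the same grasp; the last joint's range is limited). The gripper opens to 92 mm and grips with 3 to 60 N. Pads are 20 mm wide; open, the fingers measure 128 mm over their backs; the gripper's body (75 mm by 189 mm) begins 69 mm behind the grasp point.
Start: joints at [-1.236, 0.468, -0.012, 1.603, 0.006, 1.071, -0.056], TCP at [0.24, 0.604, 0.215] pointing down, gripper open.
Joint ranges: [-2.53, 2.53], [-0.31, 2.02], [-1.57, 1.55], [0.28, 2.44], [-1.29, 4.43], [0.15, 1.84], [-2.92, 2.92]. Speed limits (rad/s): [2.57, 2.57, 3.14, 3.14, 3.14, 3.14, 3.14].

### API

Orientations are given as [roll, pitch, yaw] about the fixed x, y, z axes, in that order (R = Rz(yaw) Ry(pitch) Rx(roll)).
In Python, from station import * gives the robot as it stands.
- The arm moves only by the tool carry_out, never from a script. Its argument "rows" is a list that holds one entry, the list of rows, each a list of 7 numbers: the shift along the tool's x, y, z in cm, then the turn, a rotation vector about the tool's x, y, z in rad, then the finger opening in cm, from 0 to 9.19. In form: [[[dx, dy, dz, rx, ry, rz, grip], ...]]. A call has 1 to 5 rows; each row shifts and turns the commanded pose from where the row before left it, along the tool's axes as they then stand; what a row does not reach is not made up. A row lasts 1/12 s, in which the tool goes at most 41.7 mm and 7.16 degrees, less where a joint would pass 70% of its speed; a pose out of reach is approached as far as the arm can. A call with a gripper value outside its range is refused whole. The fingers move at their own pace and stop on an object; the grip force is fixed at half the most. Time passes only in rows, so rows that do not move let the fingers close. It gives the time, the measured TCP pose, the force, the opening and the grip force at its end, in the units of the state.
- sense(): the state, without advancing time (a new reading comes with each control period).
- capture(name): name is "scene" or "top"; returns a dict with "pixels" (384x512x3 uint8, red, green, blue), "camera_matrix" (3x3 intrinsics, pixels), "dist" ([k1, k2, p1, p2, k3] as OpenCV has them; the pictures are not rectified), "pose" (4x4, takes a point from camera to world coordinates). Camera axes: x right, y up, looking along -z (the intrinsics and any distortion apply to the point x, -y, -z); pixel columns grow to the right and rows downward; lengths in m; the calibration is good to about 2 mm. A picture is of the moment at which its call begins. There is no depth.
- sign_off(): hands the job in; it is judged then, once.
The state is a dict: "time": time; "joints": joint angles; "joint_velocities": joint speeds; "effort": joint torques, N m; "tool_pos": TCP position; "eef_rot": TCP orientation; "ft_force": force on the tool from outside, world axes, zero at the start; "torque": the same for the moment, N m; "grip_width": finger opening in m; "grip_force": force on a finger pad.
Only numpy, scipy, OpenCV 4.12 (cv2) and the standard library are available. Lean on these libraries where they do the work, as an engineer would, in place of code of your own. Each camera call takes 0.05 s, during which the arm holds its last target. There are 200 camera calls.

## Working session

There is one attempt and no reset: what is moved stays moved. The work goes in short steps, Python scripts to look and compute and a tool call to move; the robot and the scene stay as the last step left them, time stands still between calls to the robot, and variables do not carry over. Pictures are saved under pics/ and viewed, at most 10 in all, crops included, and the job is handed in when it is done.

Besides the shell and the picture viewer there is one more tool, called after ">>>" as name(argument=value, ...) on one line, values as JSON. carry_out: Moves the arm, as the interface text tells. Its arguments: {"type":"object","properties":{"rows":{"type":"array","items":{"type":"array","items":{"type":"array","items":{"type":"number"}}}}},"required":["rows"]}

```bash
ls; mkdir -p pics
python3 - <<'E'
from station import *
import cv2,numpy as np
s=sense();print({k:np.round(v,3) for k,v in s.items()})
for n in("scene","top"):
    c=capture(n);cv2.imwrite(f"pics/{n}0.png",c["pixels"][:,:,::-1]);np.savez(f"{n}0.npz",**c)
    print(n,np.round(c["camera_matrix"],1).tolist(),np.round(c["dist"],3),np.round(c["pose"],3).tolist())
E
```

```text
pics
{'time': np.float64(0.0), 'joints': array([-1.236,  0.468, -0.012,  1.604,  0.006,  1.071, -0.056]), 'joint_velocities': array([-0.   , -0.   , -0.   ,  0.   , -0.   , -0.   ,  0.001]), 'effort': array([-0.0000e+00, -5.2058e+01, -1.3000e-02, -2.4374e+01, -5.7000e-02,
        1.7000e-02,  0.0000e+00]), 'tool_pos': array([0.24 , 0.604, 0.214]), 'eef_rot': array([-3.14 ,  0.   ,  2.764]), 'ft_force': array([ 0.251,  0.295, -0.08 ]), 'torque': array([0.035, 0.038, 0.031]), 'grip_force': np.float64(0.0), 'grip_width': np.float64(0.092)}
scene [[376.0, 0.0, 256.2], [0.0, 376.0, 180.5], [0.0, 0.0, 1.0]] [0.017 0.    0.    0.    0.   ] [[-0.78, 0.248, -0.574, 0.007], [-0.625, -0.332, 0.706, 0.604], [-0.016, 0.91, 0.414, 0.461], [0.0, 0.0, 0.0, 1.0]]
top [[350.5, 0.0, 253.7], [0.0, 350.5, 192.0], [0.0, 0.0, 1.0]] [-0.016  0.     0.     0.     0.   ] [[-0.027, 0.994, -0.107, 0.413], [-1.0, -0.027, 0.007, -0.02], [0.004, 0.107, 0.994, 0.918], [0.0, 0.0, 0.0, 1.0]]
```

View pics/scene0.png

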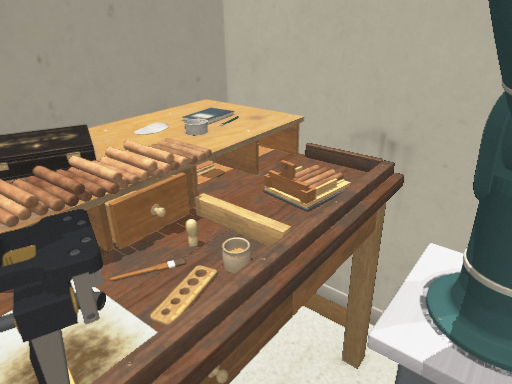

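View pics/top0.png

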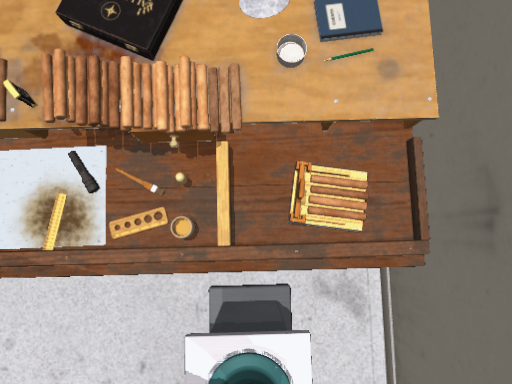

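The top view shows the tray at about (330,197), with the gate on its left (world +y) at (299,193). The open end is on the right. I'll zoom in for corner pixels.

```bash
cat > h.py <<'E'
import cv2,numpy as np
def ray(c,uv,z):
    K,d,P=c["camera_matrix"],c["dist"],c["pose"]
    p=cv2.undistortPoints(np.array(uv,float).reshape(-1,1,2),K,d).reshape(-1,2)
    D=np.c_[p[:,0],-p[:,1],-np.ones(len(p))]@P[:3,:3].T
    o=P[:3,3]; return o+D*((z-o[2])/D[:,2])[:,None]
def proj(c,X):
    P=c["pose"];q=(np.atleast_2d(X)-P[:3,3])@P[:3,:3]
    q=q*[1,-1,-1]
    return cv2.projectPoints(q,np.zeros(3),np.zeros(3),c["camera_matrix"],c["dist"])[0].reshape(-1,2)
E
python3 - <<'E'
import cv2
im=cv2.imread("pics/top0.png")[150:240,280:380]
cv2.imwrite("pics/top0c.png",cv2.resize(im,None,fx=6.5,fy=6.5,interpolation=cv2.INTER_CUBIC))
E
```

```text
(no output)
```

View pics/top0c.png

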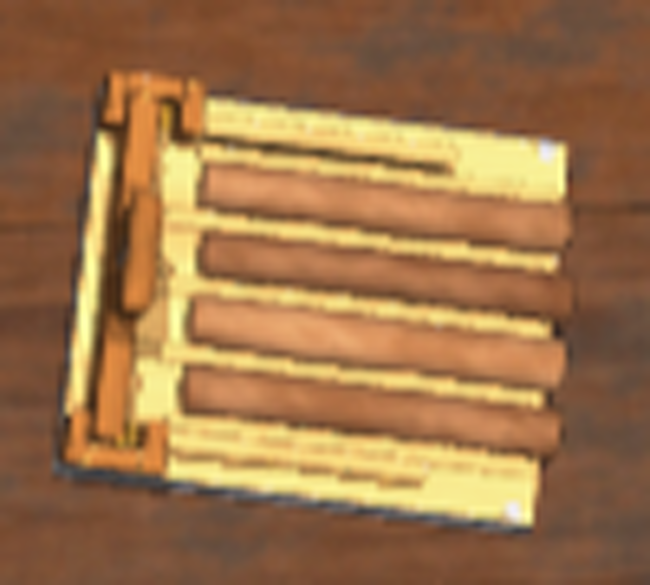

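Run:
```python
from h import *
import station
print([ (k,getattr(station,k)) for k in dir(station) if 'grip' in k.lower() or 'depth' in k.lower()])
c=dict(np.load("top0.npz"))
f=lambda p:np.array(p)/6.5+[280,150]-.4
def fit(tr,z,uv):
    W=ray(c,f(uv),z)[:,:2];return W,np.array(tr)
pts=[((.076,.096),.052,(108,72)),((.076,.058),.052,(203,80)),((-.076,.096),.052,(68,462)),((-.076,.058),.052,(165,472))]
W=np.array([ray(c,f([p[2]]),p[1])[0,:2] for p in pts]);T=np.array([p[0] for p in pts])
print(W)
w=W-W.mean(0);t=T-T.mean(0)
a=np.arctan2((t[:,0]*w[:,1]-t[:,1]*w[:,0]).sum(),(t*w).sum());R=np.array([[np.cos(a),-np.sin(a)],[np.sin(a),np.cos(a)]])
o=W.mean(0)-R@T.mean(0);print("yaw",a,"origin",o,"res mm",np.round((T@R.T+o-W)*1e3,1))
L=lambda p,z:np.round((ray(c,f(p),z)[:,:2]-o)@R*1e3,1).tolist()
print("bed corners",L([(567,143),(532,525)],.02))
print("handle top",L([(142,190),(135,312)],.108))
print("heads",L([(203,185),(200,253),(190,317),(183,388)],.0305))
print("tails",L([(571,225),(572,295),(566,365),(560,432)],.0305))
```

```text
[('grip_depth', 0.0187)]
[[ 0.58247879 -0.13469817]
 [ 0.57838536 -0.17130725]
 [ 0.43273443 -0.1134794 ]
 [ 0.42794841 -0.15013877]]
yaw -0.13914933802351456 origin [ 0.49470679 -0.21866164] res mm [[ 0.8  0.6]
 [-0.4 -0.5]
 [ 0.   0.4]
 [-0.5 -0.5]]
bed corners [[74.2, -93.6], [-79.0, -91.6]]
handle top [[21.9, 84.7], [-22.2, 83.0]]
heads [[39.1, 51.4], [12.1, 50.0], [-13.5, 51.5], [-41.5, 51.6]]
tails [[39.6, -94.4], [12.0, -97.0], [-15.8, -96.7], [-42.1, -96.4]]
```

The tray lies at (0.495, -0.219) with yaw -0.139, and the known dimensions fit to within 2 mm. I'll turn tool y onto tray y, then travel over.

>>> carry_out(rows=[[[0, 0, 0, 0, 0, -0.119, 0], [0, 0, 0, 0, 0, -0.119, 0], [-2.8, -3, 0, 0, 0, 0, 0], [-2.8, -3, 0, 0, 0, 0, 0], [-2.8, -3, 0, 0, 0, 0, 0]]])

```text
time: 0.52
tool_pos: [0.3105, 0.502, 0.2138]
eef_rot: [-3.14, -0.0, 3.004]
ft_force: [1.2, -0.6, 0.5]
grip_width: 0.0605
grip_force: 0.0
```

>>> carry_out(rows=[[[-2.8, -3, 0, 0, 0, 0, 0], [-2.8, -3, 0, 0, 0, 0, 0], [-2.8, -3, 0, 0, 0, 0, 0], [-2.8, -3, 0, 0, 0, 0, 0], [-2.8, -3, 0, 0, 0, 0, 0]]])

```text
time: 0.93
tool_pos: [0.4288, 0.3333, 0.2144]
eef_rot: [-3.141, -0.0, 3.002]
ft_force: [0.8, -0.1, 0.1]
grip_width: 0.0274
grip_force: 0.0
```

>>> carry_out(rows=[[[-2.8, -3, 0, 0, 0, 0, 0], [-2.8, -3, 0, 0, 0, 0, 0], [0, -4, 0, 0, 0, 0, 0], [0, -4, 0, 0, 0, 0, 0], [0, -4, 0, 0, 0, 0, 0]]])

```text
time: 1.35
tool_pos: [0.458, 0.1471, 0.214]
eef_rot: [-3.141, -0.001, 3.001]
ft_force: [-0.1, -0.1, 0.3]
grip_width: 0.0004
grip_force: 0.0
```

>>> carry_out(rows=[[[0, -4, 0, 0, 0, 0, 0], [0, -4, 0, 0, 0, 0, 0], [0, -4, 0, 0, 0, 0, 0], [0, -4, 0, 0, 0, 0, 0], [0, -4, 0, 0, 0, 0, 0]]])

```text
time: 1.77
tool_pos: [0.4297, -0.0506, 0.2146]
eef_rot: [3.141, 0.0, 3.002]
ft_force: [1.8, -0.2, -1.0]
grip_width: 0.0005
grip_force: 0.0
```

>>> carry_out(rows=[[[0, -4, 0, 0, 0, 0, 0], [0, -4, 0, 0, 0, 0, 0], [0, -4, 0, 0, 0, 0, 0], [0, -4, 0, 0, 0, 0, 0], [0, -4, 0, 0, 0, 0, 0]]])

```text
time: 2.18
tool_pos: [0.4019, -0.2486, 0.2147]
eef_rot: [3.141, 0.0, 3.002]
ft_force: [0.7, -0.7, 0.1]
grip_width: 0.0005
grip_force: 0.0
```

```bash
cat > st.py <<'E'
from station import *
import numpy as np
a=-0.139;R=np.array([[np.cos(a),-np.sin(a)],[np.sin(a),np.cos(a)]]);o=np.array([.4947,-.2187])
def st():
    s=sense();p=s["tool_pos"];q=R.T@(p[:2]-o)
    print("t",round(float(s["time"]),2),"tray xyz mm",np.round(np.r_[q,p[2]]*1e3,1),"rpy",np.round(s["eef_rot"],3),"F",np.round(s["ft_force"],2),"T",np.round(s["torque"],2),"grip",round(float(s["grip_width"])*1e3,1),round(float(s["grip_force"]),1),"q",np.round(s["joints"],2))
    return s
if __name__=="__main__": st()
E
python3 st.py
```

```text
t 2.18 tray xyz mm [-87.7 -42.4 214.7] rpy [3.141 0.    3.002] F [ 0.68 -0.68  0.15] T [ 0.03 -0.05 -0.02] grip 0.5 0.0 q [ 0.05  0.16  0.49  2.05 -0.09  0.95  2.02]
```

>>> carry_out(rows=[[[-1.6, -3, 1.5, 0, 0, 0, 0], [-1.6, -3, 1.5, 0, 0, 0, 0], [-1.5, -3, 1.5, 0, 0, 0, 0], [0, 0, 4, 0, 0, 0, 0], [0, 0, 4, 0, 0, 0, 0]]])

```text
time: 2.6
tool_pos: [0.4375, -0.3454, 0.089]
eef_rot: [-3.139, 0.003, 2.999]
ft_force: [0.0, 0.6, -1.1]
grip_width: 0.0005
grip_force: 0.0
```

>>> carry_out(rows=[[[0, 0, 4, 0, 0, 0, 0], [0, 0, 2.2, 0, 0, 0, 0], [0, 0, 0, 0, 0, 0, 0]]])

```text
time: 2.85
tool_pos: [0.4333, -0.3401, 0.0226]
eef_rot: [3.138, -0.009, 3.002]
ft_force: [-1.1, -0.1, 0.3]
grip_width: 0.0006
grip_force: 0.0
```

```bash
python3 st.py
python3 - <<'E'
from station import *;import cv2
c=capture("top")["pixels"][130:250,270:410,::-1];d=capture("scene")["pixels"][130:230,230:390,::-1]
import numpy as np
d=cv2.resize(d,(140*5//1,int(100*700/160)))
c=cv2.resize(c,(600,514))
cv2.imwrite("pics/p1.png",c);cv2.imwrite("pics/p1s.png",d)
E
```

```text
t 2.85 tray xyz mm [ -44.  -128.7   22.6] rpy [ 3.138 -0.009  3.002] F [-1.09 -0.05  0.31] T [ 0.02  0.03 -0.02] grip 0.6 0.0 q [ 0.3   0.61  0.39  1.98 -0.37  0.64  2.37]
```

View pics/p1s.png

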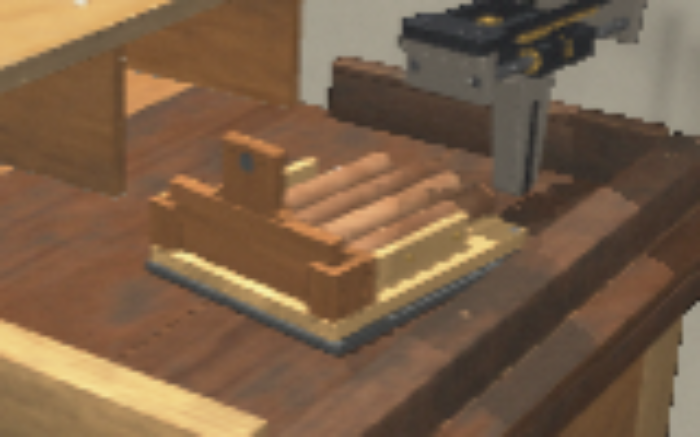

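Picture: the closed fingers stand just behind the nearest cigar's tail at (515,185), and the gate is at left centre. Let it settle and trim the height.

>>> carry_out(rows=[[[-0.3, 0, -0.5, 0, 0, 0, 0], [0, 0, 0, 0, 0, 0, 0]]])

```text
time: 3.12
tool_pos: [0.4421, -0.3443, 0.0355]
eef_rot: [-3.14, 0.005, 3.002]
ft_force: [0.6, -0.9, 0.1]
grip_width: 0.0006
grip_force: 0.0
```

```bash
python3 st.py
```

```text
t 3.12 tray xyz mm [ -34.7 -131.7   35.5] rpy [-3.14   0.005  3.002] F [ 0.59 -0.86  0.14] T [ 0.02 -0.1  -0.01] grip 0.6 0.0 q [ 0.29  0.59  0.4   1.97 -0.37  0.65  2.36]
```

>>> carry_out(rows=[[[0.3, 0, 0.4, 0, 0, 0, 0], [0, 0.5, 0, 0, 0, 0, 0], [0, 0.5, 0, 0, 0, 0, 0]]])

```text
time: 3.37
tool_pos: [0.4382, -0.3324, 0.0292]
eef_rot: [-3.142, 0.001, 3.001]
ft_force: [-0.1, -0.0, 0.9]
grip_width: 0.0004
grip_force: 0.0
```

```bash
python3 st.py
```

```text
t 3.37 tray xyz mm [ -40.2 -120.4   29.2] rpy [-3.142e+00  1.000e-03  3.001e+00] F [-0.11 -0.04  0.87] T [ 0.03 -0.02 -0.01] grip 0.4 0.0 q [ 0.28  0.59  0.4   1.99 -0.37  0.63  2.35]
```

>>> carry_out(rows=[[[0, 0.5, 0, 0, 0, 0, 0], [0, 0.5, 0, 0, 0, 0, 0], [0, 0.5, 0, 0, 0, 0, 0], [0, 0.5, 0, 0, 0, 0, 0], [0, 0.5, 0, 0, 0, 0, 0]]])

```text
time: 3.78
tool_pos: [0.4418, -0.3074, 0.0286]
eef_rot: [-3.141, 0.0, 3.002]
ft_force: [-0.0, -1.3, -0.3]
grip_width: 0.0002
grip_force: 0.2
```

>>> carry_out(rows=[[[0, 0.2, 0, 0, 0, 0, 0], [0, 0.2, 0, 0, 0, 0, 0], [0, 0, 0, 0, 0, 0, 0]]])

```text
time: 4.03
tool_pos: [0.4423, -0.3034, 0.0285]
eef_rot: [3.141, -0.0, 3.002]
ft_force: [-0.6, 0.2, 0.4]
grip_width: 0.0006
grip_force: 0.0
```

```bash
python3 st.py;  python3 - <<'E'
from station import *;import cv2
c=capture("top")["pixels"][150:240,280:390,::-1]
cv2.imwrite("pics/p2.png",cv2.resize(c,None,fx=6.5,fy=6.5,interpolation=cv2.INTER_CUBIC))
E
```

```text
t 4.03 tray xyz mm [-40.2 -91.2  28.5] rpy [ 3.141 -0.     3.002] F [-0.59  0.17  0.37] T [-0.01 -0.03 -0.01] grip 0.6 0.0 q [ 0.22  0.57  0.4   2.02 -0.37  0.62  2.3 ]
```

View pics/p2.png

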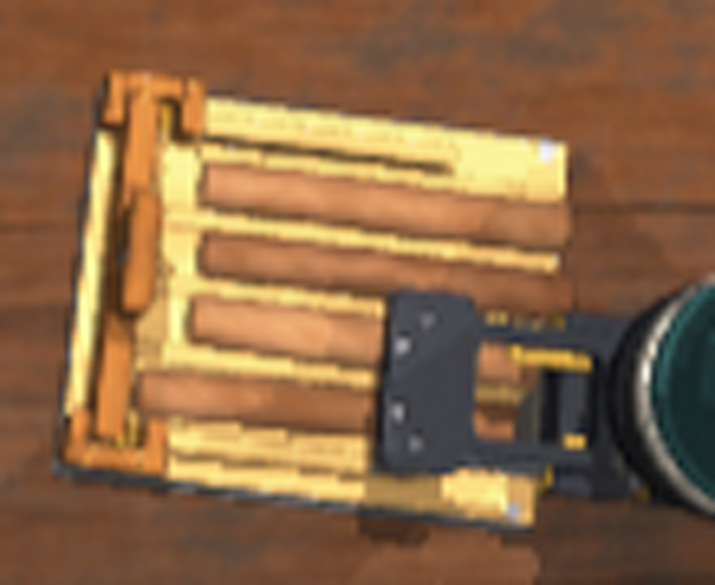

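Picture: the front cigar's head is at (140,390), close to the gate at (128,390), and the rest are untouched. I'll creep on until the force shows contact.

>>> carry_out(rows=[[[0, 0.15, 0, 0, 0, 0, 0], [0, 0.15, 0, 0, 0, 0, 0], [0, 0, 0, 0, 0, 0, 0]]])

```text
time: 4.33
tool_pos: [0.4426, -0.3008, 0.0285]
eef_rot: [3.141, -0.0, 3.002]
ft_force: [0.3, -0.4, 0.2]
grip_width: 0.0005
grip_force: 0.0
```

>>> carry_out(rows=[[[0, 0.1, 0, 0, 0, 0, 0], [0, 0, 0, 0, 0, 0, 0]]])

```text
time: 4.5
tool_pos: [0.4427, -0.2999, 0.0286]
eef_rot: [3.141, -0.0, 3.002]
ft_force: [-0.2, 0.5, -0.4]
grip_width: 0.0007
grip_force: 0.1
```

>>> carry_out(rows=[[[0, 0.1, 0, 0, 0, 0, 0], [0, 0, 0, 0, 0, 0, 0]]])

```text
time: 4.67
tool_pos: [0.4429, -0.2988, 0.0286]
eef_rot: [3.141, -0.0, 3.002]
ft_force: [-0.1, 0.1, -0.1]
grip_width: 0.0003
grip_force: 0.1
```

```bash
python3 st.py
```

```text
t 4.67 tray xyz mm [-40.2 -86.5  28.6] rpy [ 3.141 -0.     3.002] F [-0.15  0.08 -0.09] T [ 0.02 -0.02  0.01] grip 0.3 0.1 q [ 0.21  0.57  0.4   2.03 -0.37  0.61  2.3 ]
```

>>> carry_out(rows=[[[0, 0.1, 0, 0, 0, 0, 0], [0, 0, 0, 0, 0, 0, 0]]])

```text
time: 4.83
tool_pos: [0.4431, -0.2978, 0.0286]
eef_rot: [3.141, -0.0, 3.002]
ft_force: [-0.0, 0.9, -0.4]
grip_width: 0.0005
grip_force: 0.1
```

>>> carry_out(rows=[[[0, 0.1, 0, 0, 0, 0, 0], [0, 0, 0, 0, 0, 0, 0]]])

```text
time: 5.0
tool_pos: [0.4432, -0.297, 0.0286]
eef_rot: [-3.141, 0.0, 3.002]
ft_force: [0.4, -0.5, -0.3]
grip_width: 0.0002
grip_force: 0.2
```

```bash
python3 st.py;  python3 - <<'E'
from station import *;import cv2
c=capture("top")["pixels"][150:240,280:390,::-1]
a=cv2.resize(c,None,fx=6.5,fy=6.5,interpolation=cv2.INTER_CUBIC)[60:500,50:300]
b=cv2.imread("pics/p2.png")[60:500,50:300]
import numpy as np
cv2.imwrite("pics/p3.png",np.hstack([b,a]))
E
```

```text
t 5.0 tray xyz mm [-40.1 -84.6  28.6] rpy [-3.141  0.     3.002] F [ 0.38 -0.5  -0.33] T [-0.07  0.03  0.  ] grip 0.2 0.2 q [ 0.21  0.57  0.4   2.03 -0.37  0.61  2.29]
```

View pics/p3.png

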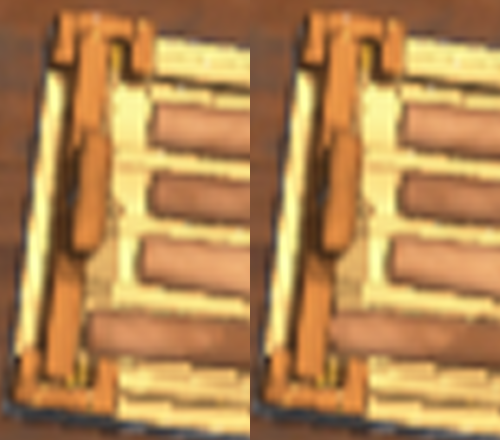

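Picture: the front head has just reached the gate's top edge (329,335). Parallax hides about 4 mm there, so a few mm remain. Creeping on.

>>> carry_out(rows=[[[0, 0.1, 0, 0, 0, 0, 0], [0, 0.05, 0, 0, 0, 0, 0], [0, 0, 0, 0, 0, 0, 0]]])

```text
time: 5.3
tool_pos: [0.4435, -0.2966, 0.0288]
eef_rot: [-3.14, 0.001, 3.001]
ft_force: [-0.2, -4.2, -0.4]
grip_width: 0.0003
grip_force: 1.8
```

>>> carry_out(rows=[[[0, 0.1, 0, 0, 0, 0, 0], [0, 0, 0, 0, 0, 0, 0]]])

```text
time: 5.47
tool_pos: [0.4437, -0.2965, 0.029]
eef_rot: [-3.139, 0.002, 3.001]
ft_force: [-0.5, -5.7, -0.4]
grip_width: 0.0004
grip_force: 2.9
```

>>> carry_out(rows=[[[0, 0.1, 0, 0, 0, 0, 0], [0, 0, 0, 0, 0, 0, 0]]])

```text
time: 5.63
tool_pos: [0.4438, -0.2964, 0.0291]
eef_rot: [-3.138, 0.002, 3.0]
ft_force: [0.3, -7.9, -0.1]
grip_width: 0.0004
grip_force: 3.8
```

Contact was firm at TCP y = -84, with 8 N and the tray not moved. Next flute.

>>> carry_out(rows=[[[0, -1.2, 0, 0, 0, 0, 0], [0, -1.2, 0, 0, 0, 0, 0], [0, -1.2, 0, 0, 0, 0, 0], [0, 0, 0, 0, 0, 0, 0], [-1.3, 0, 0, 0, 0, 0, 0]]])

```text
time: 6.05
tool_pos: [0.4486, -0.3319, 0.0282]
eef_rot: [3.14, -0.003, 2.997]
ft_force: [-0.1, -0.2, -0.2]
grip_width: 0.0008
grip_force: 0.0
```

>>> carry_out(rows=[[[-1.4, 0, 0, 0, 0, 0, 0], [0, 0, 0, 0, 0, 0, 0], [0, 0, 0, 0, 0, 0, 0]]])

```text
time: 6.3
tool_pos: [0.4653, -0.3325, 0.0282]
eef_rot: [3.141, -0.001, 3.002]
ft_force: [-0.5, 0.8, -0.3]
grip_width: 0.0003
grip_force: 0.0
```

>>> carry_out(rows=[[[0, 0.4, 0, 0, 0, 0, 0], [0, 0.4, 0, 0, 0, 0, 0], [0, 0.5, 0, 0, 0, 0, 0], [0, 0.5, 0, 0, 0, 0, 0], [0, 0.5, 0, 0, 0, 0, 0]]])

```text
time: 6.72
tool_pos: [0.4684, -0.3094, 0.0286]
eef_rot: [3.141, -0.0, 3.002]
ft_force: [-0.6, -0.4, 0.8]
grip_width: 0.0001
grip_force: 0.1
```

>>> carry_out(rows=[[[0, 0.4, 0, 0, 0, 0, 0], [0, 0.2, 0, 0, 0, 0, 0], [0, 0, 0, 0, 0, 0, 0]]])

```text
time: 6.97
tool_pos: [0.4697, -0.3034, 0.0286]
eef_rot: [3.141, 0.0, 3.003]
ft_force: [-0.2, 0.1, 0.6]
grip_width: 0.0005
grip_force: 0.0
```

```bash
python3 st.py
```

```text
t 6.97 tray xyz mm [-13.1 -87.4  28.6] rpy [3.141 0.    3.003] F [-0.17  0.09  0.6 ] T [0.11 0.03 0.07] grip 0.5 0.0 q [ 0.2   0.6   0.4   1.97 -0.38  0.65  2.27]
```

>>> carry_out(rows=[[[0, 0.1, 0, 0, 0, 0, 0], [0, 0.1, 0, 0, 0, 0, 0], [0, 0.1, 0, 0, 0, 0, 0], [0, 0, 0, 0, 0, 0, 0]]])

```text
time: 7.3
tool_pos: [0.4698, -0.3013, 0.0286]
eef_rot: [-3.142, 0.0, 3.002]
ft_force: [1.0, 0.4, 0.8]
grip_width: 0.0007
grip_force: 0.1
```

>>> carry_out(rows=[[[0, 0.1, 0, 0, 0, 0, 0], [0, 0.1, 0, 0, 0, 0, 0], [0, 0, 0, 0, 0, 0, 0]]])

```text
time: 7.55
tool_pos: [0.47, -0.3005, 0.0288]
eef_rot: [-3.14, 0.001, 3.001]
ft_force: [-0.2, -4.2, -0.1]
grip_width: 0.0006
grip_force: 1.8
```

>>> carry_out(rows=[[[0, 0.1, 0, 0, 0, 0, 0], [0, 0, 0, 0, 0, 0, 0]]])

```text
time: 7.72
tool_pos: [0.4701, -0.3004, 0.029]
eef_rot: [-3.139, 0.001, 3.001]
ft_force: [-1.1, -5.3, -0.0]
grip_width: 0.0005
grip_force: 2.9
```

>>> carry_out(rows=[[[0, -1.2, 0, 0, 0, 0, 0], [0, -1.2, 0, 0, 0, 0, 0], [0, -1.2, 0, 0, 0, 0, 0], [0, 0, 0, 0, 0, 0, 0], [-1.3, 0, 0, 0, 0, 0, 0]]])

```text
time: 8.13
tool_pos: [0.4752, -0.337, 0.0283]
eef_rot: [3.141, -0.003, 2.997]
ft_force: [0.5, 0.1, -0.4]
grip_width: 0.0004
grip_force: 0.0
```

>>> carry_out(rows=[[[-1.4, 0, 0, 0, 0, 0, 0], [0, 0, 0, 0, 0, 0, 0], [0, 0, 0, 0, 0, 0, 0]]])

```text
time: 8.38
tool_pos: [0.4919, -0.3373, 0.0283]
eef_rot: [3.141, -0.001, 3.002]
ft_force: [-0.2, 0.4, 0.3]
grip_width: 0.0002
grip_force: 0.0
```

>>> carry_out(rows=[[[0, 0.4, 0, 0, 0, 0, 0], [0, 0.4, 0, 0, 0, 0, 0], [0, 0.5, 0, 0, 0, 0, 0], [0, 0.5, 0, 0, 0, 0, 0], [0, 0.5, 0, 0, 0, 0, 0]]])

```text
time: 8.8
tool_pos: [0.4951, -0.3141, 0.0286]
eef_rot: [3.141, -0.0, 3.002]
ft_force: [0.6, 0.4, -0.2]
grip_width: 0.0003
grip_force: 0.1
```

>>> carry_out(rows=[[[0, 0.4, 0, 0, 0, 0, 0], [0, 0.3, 0, 0, 0, 0, 0], [0, 0.1, 0, 0, 0, 0, 0], [0, 0, 0, 0, 0, 0, 0]]])

```text
time: 9.13
tool_pos: [0.4964, -0.3066, 0.0286]
eef_rot: [3.141, 0.0, 3.002]
ft_force: [-0.9, -0.3, 0.1]
grip_width: 0.0004
grip_force: 0.0
```

>>> carry_out(rows=[[[0, 0.1, 0, 0, 0, 0, 0], [0, 0.1, 0, 0, 0, 0, 0], [0, 0, 0, 0, 0, 0, 0]]])

```text
time: 9.38
tool_pos: [0.4966, -0.3051, 0.0286]
eef_rot: [-3.142, 0.0, 3.002]
ft_force: [0.5, 0.3, -0.0]
grip_width: 0.0006
grip_force: 0.0
```

```bash
python3 st.py
```

```text
t 9.38 tray xyz mm [ 13.8 -85.3  28.6] rpy [-3.142  0.     3.002] F [ 0.53  0.28 -0.02] T [-0.04 -0.05  0.03] grip 0.6 0.0 q [ 0.19  0.63  0.4   1.91 -0.38  0.68  2.25]
```

>>> carry_out(rows=[[[0, 0.1, 0, 0, 0, 0, 0], [0, 0.1, 0, 0, 0, 0, 0], [0, 0.1, 0, 0, 0, 0, 0], [0, 0, 0, 0, 0, 0, 0]]])

```text
time: 9.72
tool_pos: [0.497, -0.3033, 0.0288]
eef_rot: [-3.14, 0.001, 3.001]
ft_force: [-0.9, -4.0, -0.6]
grip_width: 0.0002
grip_force: 1.7
```

>>> carry_out(rows=[[[0, 0.1, 0, 0, 0, 0, 0], [0, 0, 0, 0, 0, 0, 0]]])

```text
time: 9.88
tool_pos: [0.4971, -0.3031, 0.029]
eef_rot: [-3.139, 0.001, 3.001]
ft_force: [-0.9, -5.5, 0.7]
grip_width: 0.0005
grip_force: 2.8
```

```bash
python3 st.py
```

```text
t 9.88 tray xyz mm [ 14.1 -83.3  29. ] rpy [-3.139e+00  1.000e-03  3.001e+00] F [-0.89 -5.47  0.74] T [-1.28  0.13  0.01] grip 0.5 2.8 q [ 0.18  0.63  0.4   1.91 -0.38  0.67  2.24]
```

>>> carry_out(rows=[[[0, -1.2, 0, 0, 0, 0, 0], [0, -1.2, 0, 0, 0, 0, 0], [0, -1.2, 0, 0, 0, 0, 0], [0, 0, 0, 0, 0, 0, 0], [-1.3, 0, 0, 0, 0, 0, 0]]])

```text
time: 10.3
tool_pos: [0.502, -0.3399, 0.0283]
eef_rot: [3.141, -0.003, 2.997]
ft_force: [-1.0, 0.2, -0.1]
grip_width: -0.0
grip_force: 0.0
```

>>> carry_out(rows=[[[-1.4, 0, 0, 0, 0, 0, 0], [0, 0, 0, 0, 0, 0, 0], [0, 0, 0, 0, 0, 0, 0]]])

```text
time: 10.55
tool_pos: [0.5188, -0.3401, 0.0282]
eef_rot: [3.141, -0.001, 3.002]
ft_force: [-0.6, -1.1, 0.0]
grip_width: 0.0002
grip_force: 0.0
```

>>> carry_out(rows=[[[0, 0.4, 0, 0, 0, 0, 0], [0, 0.4, 0, 0, 0, 0, 0], [0, 0.5, 0, 0, 0, 0, 0], [0, 0.5, 0, 0, 0, 0, 0], [0, 0.5, 0, 0, 0, 0, 0]]])

```text
time: 10.97
tool_pos: [0.522, -0.3169, 0.0287]
eef_rot: [3.141, -0.0, 3.002]
ft_force: [0.7, -0.6, 0.4]
grip_width: 0.0003
grip_force: 0.1
```

>>> carry_out(rows=[[[0, 0.4, 0, 0, 0, 0, 0], [0, 0.3, 0, 0, 0, 0, 0], [0, 0.1, 0, 0, 0, 0, 0], [0, 0, 0, 0, 0, 0, 0]]])

```text
time: 11.3
tool_pos: [0.5233, -0.3093, 0.0286]
eef_rot: [3.141, 0.0, 3.002]
ft_force: [0.6, 1.1, -1.2]
grip_width: 0.0007
grip_force: 0.0
```

>>> carry_out(rows=[[[0, 0.1, 0, 0, 0, 0, 0], [0, 0.1, 0, 0, 0, 0, 0], [0, 0, 0, 0, 0, 0, 0]]])

```text
time: 11.55
tool_pos: [0.5235, -0.3079, 0.0286]
eef_rot: [-3.142, 0.0, 3.002]
ft_force: [-0.2, 0.6, 0.6]
grip_width: 0.0002
grip_force: 0.1
```

>>> carry_out(rows=[[[0, 0.1, 0, 0, 0, 0, 0], [0, 0.1, 0, 0, 0, 0, 0], [0, 0, 0, 0, 0, 0, 0]]])

```text
time: 11.8
tool_pos: [0.5236, -0.307, 0.0288]
eef_rot: [-3.14, 0.001, 3.001]
ft_force: [-0.9, -2.4, 1.2]
grip_width: 0.0002
grip_force: 1.4
```

```bash
python3 st.py
```

```text
t 11.8 tray xyz mm [ 40.9 -83.4  28.8] rpy [-3.140e+00  1.000e-03  3.001e+00] F [-0.88 -2.42  1.25] T [-0.64  0.09 -0.04] grip 0.2 1.4 q [ 0.17  0.66  0.4   1.85 -0.38  0.71  2.22]
```

>>> carry_out(rows=[[[0, 0.1, 0, 0, 0, 0, 0], [0, 0, 0, 0, 0, 0, 0], [0, -1.2, 0, 0, 0, 0, 0], [0, -1.8, -1, 0, 0, 0, 0], [0, 0, -3, 0, 0, 0, 0]]])

```text
time: 12.22
tool_pos: [0.5159, -0.3362, 0.0655]
eef_rot: [3.141, -0.007, 2.999]
ft_force: [-0.5, -0.2, 0.5]
grip_width: 0.0002
grip_force: 0.0
```

>>> carry_out(rows=[[[0, 0, -4, 0, 0, 0, 9], [0, 0, -4, 0, 0, 0, 9], [0.5, 3, -0.2, 0, 0, 0, 9], [0.9, 3.6, 0, 0, 0, 0, 9], [0.9, 3.6, 0, 0, 0, 0, 9]]])

```text
time: 12.63
tool_pos: [0.5111, -0.2298, 0.1515]
eef_rot: [3.141, 0.001, 3.0]
ft_force: [1.0, 1.1, 0.1]
grip_width: 0.0317
grip_force: 0.0
```

>>> carry_out(rows=[[[0.9, 3.6, 0, 0, 0, 0, 9], [0.9, 3.6, 0, 0, 0, 0, 9], [0, 2, 0, 0, 0, 0, 9], [0, 0, 0, 0, 0, 0, 9], [0, 0, 0, 0, 0, 0, 9]]])

```text
time: 13.05
tool_pos: [0.5063, -0.1356, 0.1507]
eef_rot: [3.141, -0.0, 3.005]
ft_force: [-0.5, -0.4, -0.8]
grip_width: 0.0646
grip_force: 0.0
```

```bash
python3 st.py
python3 - <<'E'
from station import *;import cv2,numpy as np
c=capture("top")["pixels"][150:240,280:390,::-1];d=capture("scene")["pixels"][130:220,260:370,::-1]
f=lambda x:cv2.resize(x,None,fx=3.6,fy=3.6,interpolation=cv2.INTER_CUBIC)
cv2.imwrite("pics/p4.png",np.hstack([f(c),f(d)]))
E
```

```text
t 13.05 tray xyz mm [ -0.   83.9 150.7] rpy [ 3.141 -0.     3.005] F [-0.51 -0.43 -0.81] T [-0.02  0.01  0.06] grip 64.6 0.0 q [-0.19  0.35  0.47  1.99 -0.21  0.84  1.83]
```

View pics/p4.png

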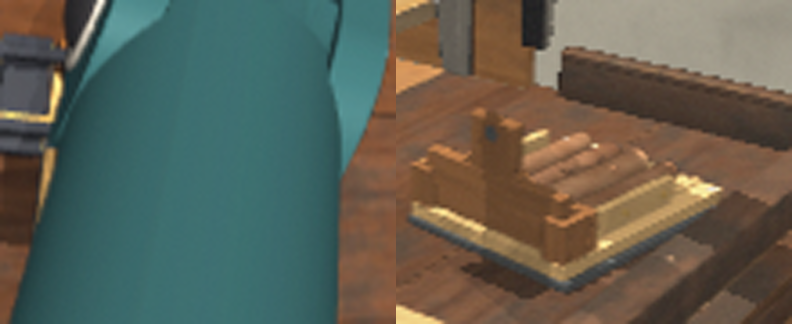

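Picture: the right half shows the gate, its paddle at (497,140) and the cigars snug behind it. The fingers are above and opening. Descend.

>>> carry_out(rows=[[[0, 0, 0, 0, 0, 0, 9], [0, 0, 2, 0, 0, 0, 9], [0, 0, 2, 0, 0, 0, 9], [0, 0, 2, 0, 0, 0, 9], [0, 0, 1, 0, 0, 0, 9]]])

```text
time: 13.57
tool_pos: [0.5047, -0.1379, 0.0786]
eef_rot: [-3.141, -0.003, 2.999]
ft_force: [-0.8, -0.3, -0.5]
grip_width: 0.0901
grip_force: 0.0
```

>>> carry_out(rows=[[[0, 0, 0.8, 0, 0, 0, 9], [0, 0, 0, 0, 0, 0, 9], [0, 0, 0, 0, 0, 0, 9]]])

```text
time: 13.82
tool_pos: [0.5063, -0.1374, 0.0728]
eef_rot: [-3.141, 0.0, 3.001]
ft_force: [-0.1, 0.2, -0.0]
grip_width: 0.0897
grip_force: 0.0
```

```bash
python3 st.py
python3 - <<'E'
from station import *;import cv2,numpy as np
d=capture("scene")["pixels"][130:220,260:370,::-1]
cv2.imwrite("pics/p5.png",cv2.resize(d,None,fx=6,fy=6,interpolation=cv2.INTER_CUBIC))
E
```

```text
t 13.82 tray xyz mm [ 0.2 82.1 72.8] rpy [-3.141  0.     3.001] F [-0.13  0.17 -0.  ] T [-0.01 -0.02  0.01] grip 89.7 0.0 q [-0.13  0.48  0.41  2.04 -0.3   0.68  1.9 ]
```

View pics/p5.png

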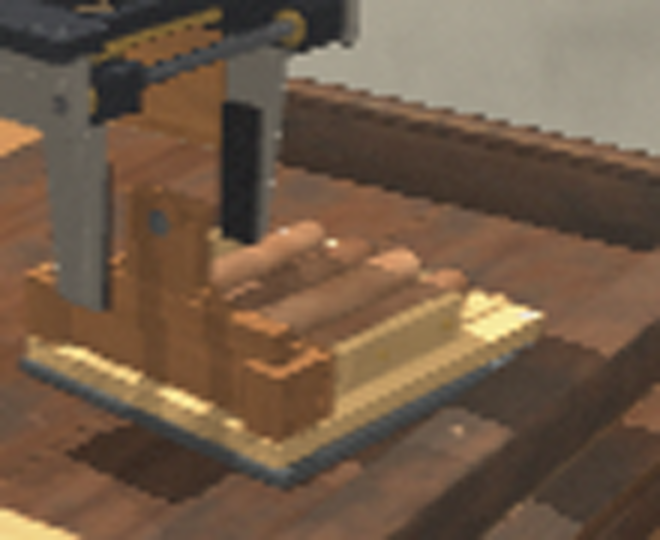

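Picture: the fingers straddle the paddle (170,230). Close.

>>> carry_out(rows=[[[0, 0, 0, 0, 0, 0, 0], [0, 0, 0, 0, 0, 0, 0], [0, 0, 0, 0, 0, 0, 0], [0, 0, 0, 0, 0, 0, 0], [0, 0, 0, 0, 0, 0, 0]]])

```text
time: 14.28
tool_pos: [0.5063, -0.1366, 0.0729]
eef_rot: [3.141, 0.001, 3.002]
ft_force: [-0.1, -0.9, 0.0]
grip_width: 0.0586
grip_force: 0.0
```

>>> carry_out(rows=[[[0, 0, 0, 0, 0, 0, 0], [0, 0, 0, 0, 0, 0, 0], [0, 0, 0, 0, 0, 0, 0], [0, 0, 0, 0, 0, 0, 0], [0, 0, 0, 0, 0, 0, 0]]])

```text
time: 14.7
tool_pos: [0.5061, -0.1367, 0.0726]
eef_rot: [3.142, -0.0, 3.002]
ft_force: [-0.4, 0.3, -0.2]
grip_width: 0.0252
grip_force: 0.0
```

>>> carry_out(rows=[[[0, 0, 0, 0, 0, 0, 0], [0, 0, 0, 0, 0, 0, 0], [0, 0, 0, 0, 0, 0, 0]]])

```text
time: 14.95
tool_pos: [0.5059, -0.1381, 0.0726]
eef_rot: [-3.14, 0.0, 3.0]
ft_force: [-0.6, -2.9, -1.0]
grip_width: 0.0119
grip_force: 30.0
```

```bash
python3 st.py
```

```text
t 14.95 tray xyz mm [-0.  81.4 72.6] rpy [-3.14  0.    3.  ] F [-0.56 -2.91 -0.96] T [-0.7   0.03 -0.4 ] grip 11.9 30.0 q [-0.13  0.48  0.41  2.04 -0.3   0.68  1.9 ]
```

```bash
cat > plan.py <<'E'
import numpy as np,sys,json
L=52.6
def pose(a,b):
    f=np.arcsin((b-a)/124);m=(a+b)/2;h=max(0,(32-m)/2)
    return -(L-h)*np.sin(f),m+L*np.cos(f)-L,f
def plan(seq):
    out=[]
    for (p,q) in zip(seq,seq[1:]):
        x0,z0,f0=pose(*p);x1,z1,f1=pose(*q)
        d=np.array([-(x1-x0),-(z1-z0)])      # untilted tool axes (x,z), mm
        # tool turned by -f0 about tool y (ry): tool-frame comps
        t=-f0;Rt=np.array([[np.cos(t),np.sin(t)],[-np.sin(t),np.cos(t)]])
        e=Rt.T@d/10
        out.append([round(e[0],2),0,round(e[1],2),0,round(-(f1-f0),3),0,0])
    print(json.dumps(out))
for s in json.loads(sys.argv[1]): plan(s)
E
python3 plan.py '[[[0,0],[0,3],[0,6],[0,9],[0,12],[0,12]],[[0,12],[4,12],[8,12],[13,12],[18,12],[23,12]],[[23,12],[23,17],[23,22],[23,27],[23,32]]]'
```

```text
[[0.09, 0, -0.15, 0, -0.024, 0, 0], [0.09, 0, -0.15, 0, -0.024, 0, 0], [0.09, 0, -0.15, 0, -0.024, 0, 0], [0.09, 0, -0.15, 0, -0.024, 0, 0], [0.0, 0, 0.0, 0, -0.0, 0, 0]]
[[-0.14, 0, -0.2, 0, 0.032, 0, 0], [-0.14, 0, -0.2, 0, 0.032, 0, 0], [-0.18, 0, -0.25, 0, 0.04, 0, 0], [-0.18, 0, -0.25, 0, 0.04, 0, 0], [-0.18, 0, -0.24, 0, 0.04, 0, 0]]
[[0.2, 0, -0.25, 0, -0.04, 0, 0], [0.2, 0, -0.25, 0, -0.04, 0, 0], [0.2, 0, -0.25, 0, -0.04, 0, 0], [0.2, 0, -0.25, 0, -0.04, 0, 0]]
```

Run:
```python
import numpy as np
from scipy.spatial.transform import Rotation as R
# check sign of frame: tool R0=Rz(pi)Rx(pi) in tray axes; turn ry=-f about tool y
f=.1;R0=R.from_euler('xyz',[np.pi,0,np.pi]);Rt=R0*R.from_rotvec([0,-f,0])
print(np.round((Rt*R0.inv()).apply([1,0,0]),3))          # +x end should rise
d=np.array([-3.,0,5.]) # tray move: x-3,z+5
print("tool comps",np.round(Rt.inv().apply(d),3))
t=-f;Rm=np.array([[np.cos(t),np.sin(t)],[-np.sin(t),np.cos(t)]]);print("mine",Rm.T@np.array([3.,-5.]))
```

```text
[ 0.995 -0.     0.1  ]
tool comps [ 2.486  0.    -5.275]
mine [ 2.48584541 -5.27452108]
```

>>> carry_out(rows=[[[0, -0.1, 0, 0, 0, 0, 0], [0.09, 0, -0.15, 0, -0.024, 0, 0], [0.09, 0, -0.15, 0, -0.024, 0, 0], [0, 0, 0, 0, 0, 0, 0]]])

```text
time: 15.28
tool_pos: [0.5021, -0.1366, 0.0744]
eef_rot: [3.141, 0.045, 3.003]
ft_force: [-0.4, -1.5, -11.7]
grip_width: 0.012
grip_force: 30.0
```

```bash
python3 st.py
```

```text
t 15.28 tray xyz mm [-4.  82.3 74.4] rpy [3.141 0.045 3.003] F [ -0.4   -1.46 -11.75] T [-0.21  0.07  0.2 ] grip 12.0 30.0 q [-0.13  0.45  0.41  2.08 -0.31  0.62  1.92]
```

>>> carry_out(rows=[[[0, 0, 0.05, 0, 0, 0, 0], [0, 0, 0, 0, 0, 0, 0]]])

```text
time: 15.45
tool_pos: [0.5029, -0.1367, 0.0743]
eef_rot: [3.141, 0.044, 3.002]
ft_force: [-3.4, 0.7, -7.8]
grip_width: 0.0118
grip_force: 30.0
```

```bash
python3 st.py;python3 - <<'E'
from station import *;import cv2,numpy as np
d=capture("scene")["pixels"][130:220,260:370,::-1]
cv2.imwrite("pics/p6.png",cv2.resize(d,None,fx=6,fy=6,interpolation=cv2.INTER_CUBIC))
E
```

```text
t 15.45 tray xyz mm [-3.3 82.4 74.3] rpy [3.141 0.044 3.002] F [-3.37  0.7  -7.81] T [0.18 0.58 0.04] grip 11.8 30.0 q [-0.13  0.45  0.41  2.08 -0.31  0.62  1.92]
```

View pics/p6.png

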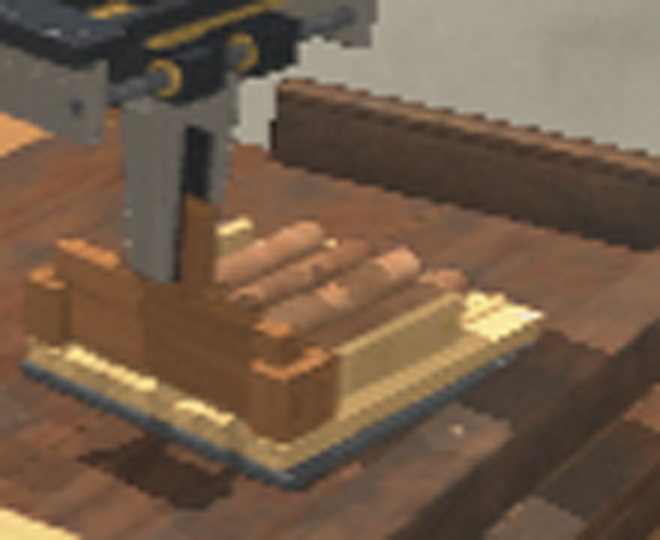

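Picture: the far end of the gate has risen in its post at (60,240), and the tray is flat on the bench. Rocking works, so I'll continue with smaller steps and less lift.

>>> carry_out(rows=[[[0.04, 0, -0.06, 0, -0.012, 0, 0], [0.04, 0, -0.06, 0, -0.012, 0, 0], [0.04, 0, -0.07, 0, -0.012, 0, 0], [0.04, 0, -0.07, 0, -0.012, 0, 0], [0, 0, 0, 0, 0, 0, 0]]])

```text
time: 15.92
tool_pos: [0.5017, -0.1367, 0.0774]
eef_rot: [3.141, 0.096, 3.002]
ft_force: [-1.2, 1.3, -11.1]
grip_width: 0.0115
grip_force: 30.0
```

```bash
python3 st.py
```

```text
t 15.92 tray xyz mm [-4.5 82.2 77.4] rpy [3.141 0.096 3.002] F [ -1.22   1.26 -11.11] T [ 0.72  0.74 -0.02] grip 11.5 30.0 q [-0.12  0.42  0.4   2.12 -0.32  0.56  1.93]
```

>>> carry_out(rows=[[[0, 0, 0.06, 0, 0, 0, 0], [-0.07, 0, -0.05, 0, 0.016, 0, 0], [-0.07, 0, -0.08, 0, 0.016, 0, 0], [-0.07, 0, -0.08, 0, 0.016, 0, 0], [0, 0, 0, 0, 0, 0, 0]]])

```text
time: 16.33
tool_pos: [0.5053, -0.1372, 0.0797]
eef_rot: [3.141, 0.047, 3.002]
ft_force: [-3.1, 4.1, -1.7]
grip_width: 0.0116
grip_force: 30.0
```

```bash
python3 st.py
```

```text
t 16.33 tray xyz mm [-0.8 82.2 79.7] rpy [3.141 0.047 3.002] F [-3.14  4.14 -1.67] T [ 1.16  1.02 -0.16] grip 11.6 30.0 q [-0.13  0.44  0.41  2.07 -0.3   0.63  1.91]
```

>>> carry_out(rows=[[[-0.07, 0, -0.1, 0, 0.016, 0, 0], [-0.07, 0, -0.1, 0, 0.016, 0, 0], [-0.07, 0, -0.1, 0, 0.016, 0, 0], [-0.07, 0, -0.1, 0, 0.016, 0, 0], [0, 0, 0, 0, 0, 0, 0]]])

```text
time: 16.75
tool_pos: [0.5082, -0.1377, 0.0837]
eef_rot: [3.141, -0.016, 3.002]
ft_force: [-1.2, 4.0, -5.0]
grip_width: 0.0122
grip_force: 30.0
```

```bash
python3 st.py
```

```text
t 16.75 tray xyz mm [ 2.1 82.1 83.7] rpy [ 3.141 -0.016  3.002] F [-1.2   4.03 -4.97] T [ 1.35  0.31 -0.25] grip 12.2 30.0 q [-0.14  0.47  0.42  2.01 -0.28  0.73  1.89]
```

>>> carry_out(rows=[[[-0.07, 0.1, -0.1, 0, 0.016, 0, 0], [-0.07, 0, -0.1, 0, 0.016, 0, 0], [-0.07, 0, -0.1, 0, 0.016, 0, 0], [-0.07, 0, -0.1, 0, 0.016, 0, 0], [0, 0, 0, 0, 0, 0, 0]]])

```text
time: 17.17
tool_pos: [0.5109, -0.1381, 0.0877]
eef_rot: [-3.141, -0.081, 3.002]
ft_force: [-1.5, -0.0, -3.6]
grip_width: 0.0117
grip_force: 30.0
```

```bash
python3 st.py
```

```text
t 17.17 tray xyz mm [ 4.9 82.  87.7] rpy [-3.141 -0.081  3.002] F [-1.51 -0.05 -3.62] T [ 0.24  0.19 -0.  ] grip 11.7 30.0 q [-0.14  0.5   0.43  1.96 -0.27  0.82  1.87]
```

>>> carry_out(rows=[[[-0.07, 0, -0.1, 0, 0.016, 0, 0], [-0.07, 0, -0.1, 0, 0.016, 0, 0], [0, 0, 0, 0, 0, 0, 0], [0.08, 0, -0.1, 0, -0.016, 0, 0], [0.08, 0, -0.1, 0, -0.016, 0, 0]]])

```text
time: 17.58
tool_pos: [0.5104, -0.1377, 0.0908]
eef_rot: [-3.141, -0.078, 3.002]
ft_force: [1.5, -1.5, -9.4]
grip_width: 0.0121
grip_force: 30.0
```

>>> carry_out(rows=[[[0.08, 0, -0.1, 0, -0.016, 0, 0], [0.08, 0, -0.1, 0, -0.016, 0, 0], [0, 0, 0, 0, 0, 0, 0]]])

```text
time: 17.83
tool_pos: [0.5084, -0.1374, 0.0937]
eef_rot: [-3.142, -0.046, 3.001]
ft_force: [0.3, -1.9, -5.9]
grip_width: 0.012
grip_force: 30.0
```

```bash
python3 st.py
```

```text
t 17.83 tray xyz mm [ 2.3 82.4 93.7] rpy [-3.142 -0.046  3.001] F [ 0.34 -1.92 -5.87] T [-0.56  0.03  0.12] grip 12.0 30.0 q [-0.15  0.47  0.43  1.99 -0.27  0.79  1.87]
```

>>> carry_out(rows=[[[0.08, 0, -0.1, 0, -0.016, 0, 0], [0.08, 0, -0.1, 0, -0.016, 0, 0], [0.08, 0, -0.1, 0, -0.014, 0, 0], [0, 0, 0, 0, 0, 0, 0], [0, 0, 0, 0, 0, 0, 0]]])

```text
time: 18.25
tool_pos: [0.5069, -0.1371, 0.0973]
eef_rot: [3.141, -0.001, 3.001]
ft_force: [-2.1, -2.2, -0.9]
grip_width: 0.0119
grip_force: 30.0
```

```bash
python3 st.py
```

```text
t 18.25 tray xyz mm [ 0.8 82.5 97.3] rpy [ 3.141e+00 -1.000e-03  3.001e+00] F [-2.11 -2.21 -0.93] T [-0.72  0.38  0.1 ] grip 11.9 30.0 q [-0.15  0.44  0.43  2.02 -0.27  0.73  1.88]
```

Both ends are free and the gate is level. Raise it straight up just clear of the posts.

>>> carry_out(rows=[[[0.08, -0.05, -0.2, 0, 0, 0, 0], [0, 0, -0.3, 0, 0, 0, 0], [0, 0, -0.3, 0, 0, 0, 0], [0, 0, -0.3, 0, 0, 0, 0], [0, 0, -0.2, 0, 0, 0, 0]]])

```text
time: 18.67
tool_pos: [0.5063, -0.1367, 0.11]
eef_rot: [3.141, -0.001, 3.002]
ft_force: [-0.2, -0.2, -1.5]
grip_width: 0.0119
grip_force: 30.0
```

>>> carry_out(rows=[[[0, 0, 0, 0, 0, 0, 0], [0, 0, 0, 0, 0, 0, 0], [0, 0, 0, 0, 0, 0, 0]]])

```text
time: 18.92
tool_pos: [0.5058, -0.1369, 0.1094]
eef_rot: [3.141, -0.002, 3.002]
ft_force: [-0.5, 0.2, -1.0]
grip_width: 0.0122
grip_force: 30.0
```

```bash
python3 st.py
python3 - <<'E'
from station import *;import cv2,numpy as np
d=capture("scene")["pixels"][120:220,250:370,::-1];c=capture("top")["pixels"];cv2.imwrite("pics/top7.png",c[:,:,::-1])
f=lambda x:cv2.resize(x,None,fx=6,fy=6,interpolation=cv2.INTER_CUBIC)
cv2.imwrite("pics/p7.png",f(d))
E
```

```text
t 18.92 tray xyz mm [ -0.3  82.6 109.4] rpy [ 3.141e+00 -2.000e-03  3.002e+00] F [-0.45  0.19 -1.  ] T [0.06 0.01 0.04] grip 12.2 30.0 q [-0.16  0.42  0.44  2.02 -0.26  0.76  1.87]
```

View pics/p7.png

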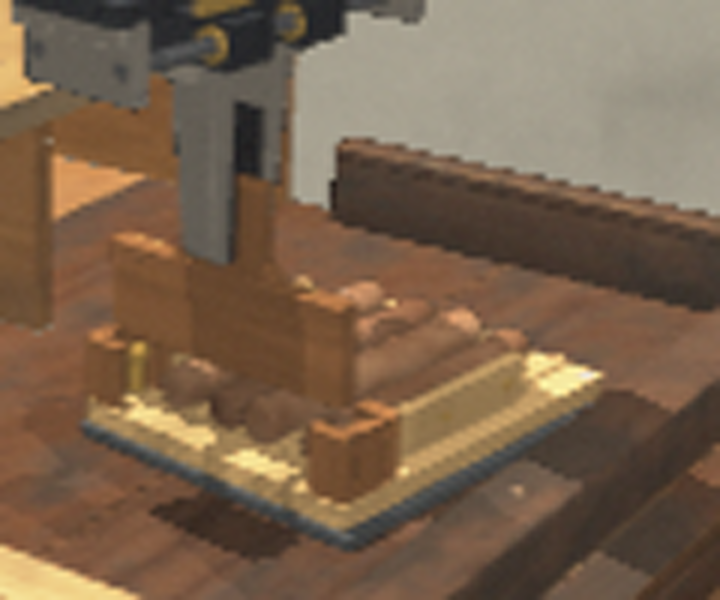

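Picture: the gate hangs above its posts (115,240)–(350,305), and the heads stand in a row below at (190,380)–(280,415). I'll check levelness against the projected geometry.

Run:
```python
from station import *
from h import *
from st import R,o
c=capture("scene")
W=lambda p:np.r_[R@(np.array(p[:2])/1e3)+o,p[2]/1e3]
f=lambda P:np.round((proj(c,[W(p) for p in P])-[250,120])*6).tolist()
z=57
for t in(0,.1,-.1):
    print(t,"gate outer face top +x,-x, bottom +x,-x",f([(s*66*np.cos(t),88.5,z+h+s*66*np.sin(t)) for h in(46,0) for s in(1,-1)]))
print("posts outer top",f([(76,96,52),(-76,96,52)]),"plate",f([(80,96,0),(-80,96,0)]))
print("heads top row",f([(x,76.5,30.5) for x in(40.5,13.5,-13.5,-40.5)]))
```

```text
0 gate outer face top +x,-x, bottom +x,-x [[105.0, 223.0], [336.0, 305.0], [105.0, 318.0], [331.0, 408.0]]
0.1 gate outer face top +x,-x, bottom +x,-x [[105.0, 209.0], [334.0, 319.0], [105.0, 305.0], [330.0, 422.0]]
-0.1 gate outer face top +x,-x, bottom +x,-x [[105.0, 237.0], [336.0, 289.0], [105.0, 332.0], [331.0, 393.0]]
posts outer top [[78.0, 327.0], [338.0, 432.0]] plate [[73.0, 427.0], [340.0, 547.0]]
heads top row [[164.0, 380.0], [208.0, 398.0], [253.0, 417.0], [301.0, 437.0]]
```

Run:
```python
from station import *
import cv2,numpy as np
np.savez("s7.npz",**(c:=capture("scene")))
g=c["pixels"].astype(int)
print("rows 154..196, R channel / (R-B)")
for u in (269,271,274,277,280,292,296,299,301,303,305,307,309):
    print(u,"R",g[154:196,u,0].tolist())
```

```text
rows 154..196, R channel / (R-B)
269 R [121, 128, 130, 130, 131, 174, 137, 130, 129, 127, 121, 118, 116, 121, 123, 126, 125, 121, 120, 122, 142, 118, 121, 184, 110, 111, 111, 110, 111, 113, 112, 111, 111, 115, 216, 158, 174, 165, 119, 76, 66, 105]
271 R [123, 122, 130, 130, 143, 195, 184, 120, 123, 123, 123, 115, 113, 116, 121, 122, 122, 124, 122, 122, 117, 109, 104, 125, 128, 116, 106, 112, 112, 112, 117, 138, 231, 147, 206, 233, 175, 173, 174, 102, 70, 68]
274 R [121, 119, 128, 129, 130, 164, 194, 181, 117, 122, 123, 125, 120, 113, 116, 121, 121, 122, 121, 122, 121, 118, 111, 130, 135, 123, 109, 106, 107, 107, 120, 147, 163, 164, 243, 242, 239, 162, 155, 150, 124, 83]
277 R [124, 137, 132, 126, 128, 133, 165, 193, 150, 123, 122, 123, 124, 119, 112, 117, 121, 122, 121, 120, 122, 120, 117, 113, 109, 110, 111, 109, 104, 101, 98, 121, 109, 153, 159, 237, 234, 232, 151, 147, 146, 137]
280 R [107, 102, 109, 111, 105, 102, 113, 101, 115, 124, 123, 121, 121, 119, 114, 118, 117, 120, 121, 122, 122, 122, 120, 118, 117, 142, 121, 121, 127, 120, 113, 110, 109, 111, 137, 145, 217, 225, 232, 216
[... 1030 characters left out ...]
7, 115, 115, 118, 119, 123, 107, 168, 187, 116, 118, 118, 118]
305 R [55, 78, 83, 136, 135, 128, 129, 127, 127, 129, 132, 127, 134, 135, 133, 181, 188, 151, 116, 111, 116, 119, 118, 117, 122, 128, 124, 126, 122, 119, 116, 112, 115, 115, 110, 103, 96, 171, 175, 112, 113, 109]
307 R [69, 66, 66, 73, 130, 128, 120, 117, 118, 129, 124, 125, 135, 137, 200, 189, 178, 143, 100, 101, 104, 106, 106, 109, 113, 113, 111, 113, 105, 103, 101, 104, 105, 101, 121, 113, 119, 159, 179, 140, 111, 114]
309 R [71, 67, 68, 65, 121, 121, 113, 111, 114, 120, 130, 131, 130, 177, 205, 203, 168, 126, 111, 142, 141, 127, 118, 104, 107, 130, 138, 136, 132, 126, 116, 110, 108, 137, 108, 112, 164, 189, 116, 99, 105, 106]
```

The edge rows say the +x end hangs about 5 mm low (tilt ≈ -0.04), so the gate turned slightly in the pads. I'll correct the tilt and add a little height, then remeasure.

>>> carry_out(rows=[[[0.1, 0, -0.1, 0, -0.02, 0, 0], [0.1, 0, -0.1, 0, -0.02, 0, 0], [0, 0, 0, 0, 0, 0, 0], [0, 0, 0, 0, 0, 0, 0], [0, 0, 0, 0, 0, 0, 0]]])

```text
time: 19.53
tool_pos: [0.5038, -0.1369, 0.1116]
eef_rot: [3.141, 0.038, 3.002]
ft_force: [0.3, -1.1, -1.6]
grip_width: 0.0118
grip_force: 30.0
```

```bash
cat > edge.py <<'E'
from station import *
from h import *
from st import R,o,st
st()
c=capture("scene");g=c["pixels"][:,:,0].astype(float)
W=lambda p:np.r_[R@(np.array(p[:2])/1e3)+o,p[2]/1e3]
def edge(u,r0,r1):   # last bright->dark drop, subpixel
    col=g[r0:r1,u];d=col[:-2]-col[2:];i=np.argmax(d);w=np.clip(d[max(0,i-1):i+2],0,None)
    return r0+i+1+(w*(np.arange(len(w))-(1 if i else 0))).sum()/w.sum()
def line(P):
    a=proj(c,[W(p) for p in P]);return np.polyfit(a[:,0],a[:,1],1)
def show(name,P,us,rad=5):
    k=line(P);e=np.array([edge(u,int(np.polyval(k,u))-rad+2,int(np.polyval(k,u))+rad+3) for u in us])
    print(name,"minus predicted px",np.round(e-np.polyval(k,us),2))
z=57
show("gate top",[(66,88.5,z+46),(-66,88.5,z+46)],[271,272,273,274,275,276,301,302,303,304,305])
show("post +x",[(76,96,52),(60,96,52)],[266,267,268,269,270])
show("post -x",[(-60,96,52),(-76,96,52)],[302,303,304,305,306])
show("plate",[(80,96,0),(-80,96,0)],[270,275,280,290,295,300,305],4)
E
python3 edge.py
```

```text
t 19.53 tray xyz mm [ -2.3  82.3 111.6] rpy [3.141 0.038 3.002] F [ 0.34 -1.11 -1.61] T [0.03 0.04 0.  ] grip 11.8 30.0 q [-0.16  0.39  0.44  2.05 -0.26  0.71  1.87]
gate top minus predicted px [ 0.05  0.22  0.36  0.37  0.6   0.3  -1.75  1.27  0.93  0.73  0.78]
post +x minus predicted px [ 0.74  0.86  1.13  0.9  -2.35]
post -x minus predicted px [1.3  0.97 1.23 1.08 1.  ]
plate minus predicted px [-1.58 -1.66 -1.22 -1.39 -1.68 -1.14 -1.37]
```

The gate is now level to about 0.01 rad, with its foot about 58 mm above the bench (posts reach 52 mm). Handing in.

```bash
python3 -c "
from station import *
print(sign_off())"
```

```text
the job is handed in; nothing more can be done
None
```

I pushed all four cigars against the gate, rocked it free with the tray still on the bench, and handed in at about 19.5 s. The gate is held level about 6 mm above its posts, and the gum pot and cap punch were not touched. The pull reached about 11 to 12 N twice, just over the 10 N tray-lift figure; a picture after the first showed the tray flat on the bench.

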